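# Start the pellet press: guard down, selector lever into the third slot

## Robot

A 7-joint arm with a two-finger parallel gripper is mounted at the origin on a cart in front of the work surface, level with it; the furniture and walls round the work are solid. World frame = base frame: x ahead of the robot, y to its left, z up, the work surface at z = 0. Lengths are in m, angles in rad, forces in N, time in s.
With the tool pointing down it reaches from about 0.425 to 0.95 m from the base axis. Payload 16.7 kg.
Tool frame: the origin (TCP) lies on the centre line of the jaws, within the pads' length; the fingertips stand 22 mm ahead of it and the grasp point (between the pads) lies 3 mm ahead of it; y points along the fingers, x is the direction in which the jaws open and shut, and the axes are right-handed (so a half turn about y gives the same grasp; the last joint's range is limited). The gripper opens to 94 mm and grips with 3 to 60 N. Pads are 16 mm wide; open, the fingers measure 119 mm over their backs; the gripper's body (75 mm by 177 mm) begins 78 mm behind the grasp point.
Start: joints at [-1.47, 0.426, 0.074, 1.606, -0.034, 1.111, -0.067], TCP at [0.168, 0.654, 0.227] pointing down, gripper open.
Joint ranges: [-2.85, 2.85], [-0.5, 2.14], [-1.23, 1.37], [0.21, 2.46], [-1.02, 4.16], [0.16, 2.05], [-2.73, 2.73]. Speed limits (rad/s): [1.89, 1.89, 2.39, 2.39, 3.01, 3.01, 3.01].

## Interface

Orientations are given as a unit quaternion [x, y, z, w].
In Python, from plant import state, grab_frame, camera_info, hand_in gives the robot as it stands. The module is installed in compiled form; this text tells all that it offers.
- The arm moves only by the shell command python3 -m jog 'ROWS' [OPENING] [FORCE]. ROWS is JSON, a list of rows, each a list of 2 entries, a list of its own where there are three numbers: the shift along the tool's x, y, z in units of 40 mm (1.0 is 40 mm), then the turn about the tool's y in units of 6 degrees (1.0 is 6 degrees). A call has 1 to 10 rows; each row is the pose to reach, as a shift and turn from the pose measured when the call began, along the tool's axes at that moment; what a row does not reach only later rows make up. A row lasts 1/8 s, in which the tool goes at most 62.5 mm and 10.7 degrees, less where a joint would pass 70% of its speed; a pose out of reach is approached as far as the arm can. A call with a gripper value outside its range is refused whole. OPENING is the finger opening in mm, from 0 to 94, set as the call begins (- or left out, the last holds). The fingers move at their own pace and stop on an object; FORCE is the grip in N (left out, the last holds). Time passes only in rows, so rows that repeat a pose let the fingers close. It gives the time, the measured TCP pose, the force and the opening at its end, in the units of the state.
- state(): the state, without advancing time (a new reading comes with each control period).
- grab_frame(name): name is "scene" or "top" or "wrist"; returns the picture (420x560x3 uint8, red, green, blue); there is no depth.
- camera_info(name): a dict with "mtx" (3x3 intrinsics, pixels), "T" (4x4, takes a point from camera to world coordinates). Camera axes: x right, y down, z forward; pixel columns grow to the right and rows downward; lengths in m; the calibration is good to about 2 mm. A picture is of the moment at which its call begins: read the wrist's pose just before it. camera_info takes no time and is no camera call; for the wrist camera it gives the pose at the moment of the call.
- hand_in(): hands the job in, once; it reports no verdict.
The state is a dict: "clock": time; "joints": joint angles; "qvel": joint speeds; "joint_efforts": joint torques, N m; "eef_pos": TCP position; "eef_rot": TCP orientation; "force": force on the tool from outside, world axes, zero at the start; "wrist_torque": the same for the moment, N m; "finger_gap": finger opening in m.
Only numpy, scipy, OpenCV 4.12 (cv2) and the standard library are available. Lean on these libraries where they do the work, as an engineer would, in place of code of your own. Each camera call takes 0.05 s, during which the arm holds its last target.

## Task

The pellet die is loaded: make the press ready and start it, gently, with fingertip pushes only, gripping and lifting nothing. First push the clear guard all the way down by its lip; only then push the selector lever through its H-shaped gate: to the crossbar, across to the right, and forward (away from you) to the end of the third slot, at the far right, without running into the far-left or the near-right slot. Leave the guard and the lever so, disturb nothing else, and withdraw.

Things in the scene. Friction and masses are not known exactly. Their poses are not given: they have to be found in the camera images.
- press: Fixed bench pellet press, 170 (x) x 305 (y) x 201 mm high. Origin under its middle; x to its back, y to its left, z up; turned up to 0.2 rad. Right part (y -147 to +3 mm): press frame, flat top 193 mm high, die under the ram, guard in front. Left part (y +4 to +146 mm): white housing 94 mm high, its lever stands in an H-shaped gate in a bright plate.
- guard (a joint): Clear sliding guard at the front of the press frame: height in m by which it is raised, 0 (down, shut) to 0.085. It stays where it is left (sliding friction 5 N, weight 2.5 N: about 3 N of push moves it down).
- guard_lip (a point): Middle of the top face of the guard's lip, a level bright metal ledge 34 mm (front to back) x 108 mm (side to side) that stands out from the guard's top edge towards the robot. It moves with the guard: 171 mm above the worktop with the guard down, up to 256 mm when raised. Press down here; at the bottom it meets a hard stop. At press x -83.5, y -72 mm.
- lever_across (a joint): Sideways lean of the lever in rad about a pivot 35 mm above the worktop at press x -8, y +75 mm: + is to the right (press -y); hard stops at -0.2 (left column) and +0.2 (right column). It stays where left; about 1.2 N at the knob moves it. It can change only with lever_fore within about +-0.045 (crossbar); else the gate's round-cornered tongues stop it.
- lever_fore (a joint): Fore-and-aft lean of the lever in rad about the same pivot: + is forward, away from the robot (press +x). 0 is the crossbar, +0.27 the end of the far slots, -0.27 the end of the near slots (hard stops). It stays where it is left; about 1.2 N at the knob moves it.
- lever_knob (a point): Centre of the lever's black ball knob, 34 mm in diameter, 140 mm from the pivot, about 170 mm above the worktop, on an 8 mm steel stem. Between the two columns it travels 56 mm, from the crossbar to the end of a slot 37 mm.
- gate_centre (a point): Middle of the crossbar of the gate, on top of the gate plate, 100 mm above the worktop; fixed to the press at x -8, y +75 mm. The plate is 96 x 86 mm; the columns lie 13 mm left and right of here and the slots reach 24 mm forward and back.
- slot3 (a point): Where the stem stands in the third slot (far right, three punched dots beside it), on top of the gate plate; fixed, 18 mm forward and 13 mm right of gate_centre. Slot 1 is far left, 2 near left, 4 near right.
- petri_dish: Bystander: covered dish 62 mm across, 14 mm high, lying on the flat top of the press frame. Origin under its middle.
- white_bottle: Bystander: white bottle with a red cap, 48 mm across, 110 mm high, left of the press. Origin under its middle.
- spatula: Bystander: steel micro spatula, 171 mm long, lying. Origin under its middle.
- tweezers: Bystander: steel tweezers, 127 mm long, lying near the front edge in front of the spectrometer. Origin under their middle.
- vial: Bystander: small vial with black cap, 15 mm across, 45 mm high, in front of the spectrometer. Origin under its middle.
- calibration_weight: Bystander: brass weight, 18 mm across, 31 mm high, behind the press. Origin under its middle.

How it is judged:
On the way, in this order (a step that is already met when the one before it is completed fails the run):
1. the guard is pushed fully down (value of joint guard below 0.003 m), for 0.2 s.
2. the lever is moved across into the right-hand side of the crossbar (value of joint lever_across above 0.15 rad and value of joint lever_fore between -0.1 and 0.1 rad), for 0.05 s.
3. the lever is pushed forward to the end of the third slot (value of joint lever_across above 0.15 rad and value of joint lever_fore above 0.235 rad), for 0.2 s.
At the end, for the whole second after the job is handed in: The guard is down to within 4 mm, and the lever rests forward in the third (far right) slot: lever_across over 0.15 and lever_fore over 0.235 rad (all of step 3 and value of joint guard below 0.004 m); the robot touches nothing.
It fails at once if the lever is taken out of its left column while the guard is still raised more than 4 mm (value of joint guard above 0.004 m and value of joint lever_across above -0.1 rad).
It fails at once if the lever runs into the far-left or the near-right slot ((value of joint lever_fore above 0.15 rad and value of joint lever_across below -0.1 rad) or (value of joint lever_fore below -0.15 rad and value of joint lever_across above 0.1 rad)).
It fails at once if the lever is gripped or forced (over 38 N of the fingers on it), or the guard is slammed or crushed (over 80 N) (contact force between the fingers and lever_fore above 38 N or contact force between the fingers and guard above 80 N).
It fails at once if a bystander is moved more than 15 mm (distance of any of petri_dish, white_bottle, spatula, tweezers, vial, calibration_weight from where it was at the start of the episode above 0.015 m).
It also fails if it takes over 70 s, if anything falls off the work surface, if the arm or the gripper's body presses on something with over 40 N, if the wrist force passes 120 N, or if a joint passes its speed limit or range.

## Working session

There is one attempt and no reset: what is moved stays moved. The work goes in short steps, Python scripts to look and compute and a shell command to move; the robot and the scene stay as the last step left them, time stands still between calls to the robot, and variables do not carry over. Pictures are saved under pics/ and viewed, and the job is handed in when it is done.

```bash
mkdir -p pics; python3 - <<'E'
from plant import *
import cv2
s=state();print({k:s[k] for k in('clock','eef_pos','eef_rot','force','finger_gap')})
for n in("scene","top","wrist"):
    c=camera_info(n);print(n,c['mtx'],c['T'])
    cv2.imwrite(f'pics/a_{n}.png',grab_frame(n)[:,:,::-1])
E
```

```text
{'clock': 0.0, 'eef_pos': array([0.16740876, 0.65349277, 0.22678676]), 'eef_rot': array([ 0.55889526,  0.43320023, -0.43387944, -0.55832095]), 'force': array([-0.26053509, -0.91217606,  0.06413337]), 'finger_gap': 0.09426855865347394}
scene [[528.5307084    0.         279.76089914]
 [  0.         528.5307084  212.09285345]
 [  0.           0.           1.        ]] [[-0.53382896 -0.38497828  0.7528734  -0.78924468]
 [-0.84524837  0.26833876 -0.46211417  0.8442798 ]
 [-0.0241212  -0.88305494 -0.46864927  0.97986731]
 [ 0.          0.          0.          1.        ]]
top [[384.11513093   0.         280.67125738]
 [  0.         384.11513093 207.30084725]
 [  0.           0.           1.        ]] [[-6.44847393e-04 -9.81721894e-01  1.90320013e-01  3.32870669e-01]
 [-9.99999677e-01  7.24539931e-04  3.49146303e-04 -1.64990434e-03]
 [-4.80659019e-04 -1.90319727e-01 -9.81722043e-01  1.21740377e+00]
 [ 0.00000000e+00  0.00000000e+00  0.00000000e+00  1.00000000e+00]]
wrist [[375.62478477   0.         276.3123885 ]
 [  0.         375.62478477 218.69566158]
 [  0.           0.           1.        ]] [[ 0.24819292  0.93922468  0.23718616  0.09780678]
 [ 0.96870924 -0.24022361 -0.0624102   0.67229171]
 [-0.00163948  0.24525419 -0.96945742  0.38333046]
 [ 0.          0.          0.          1.        ]]
```

View pics/a_scene.png

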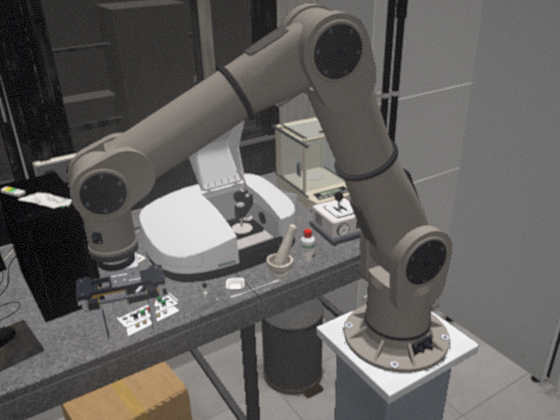

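View pics/a_top.png

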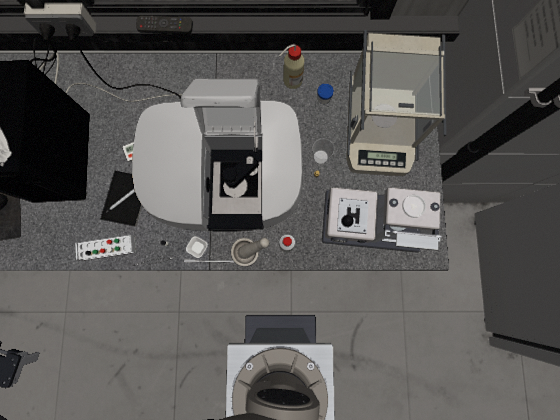

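```bash
python3 - <<'E'
from plant import *
from scipy.spatial.transform import Rotation as R
print(R.from_quat(state()['eef_rot']).as_matrix().round(3))
E
```

```text
[[ 0.248 -0.    -0.969]
 [ 0.969 -0.001  0.248]
 [-0.001 -1.    -0.   ]]
```

```bash
cat > h.py <<'E'
from plant import *
import numpy as np,cv2
from scipy.spatial.transform import Rotation as R
def ray(n,u,v,z,info=None):
    c=info or camera_info(n);T=c['T'];d=T[:3,:3]@np.linalg.solve(c['mtx'],[u,v,1]);o=T[:3,3]
    return o+d*(z-o[2])/d[2]
def proj(n,p,info=None):
    c=info or camera_info(n);T=c['T'];q=c['mtx']@(T[:3,:3].T@(np.asarray(p)-T[:3,3]));return q[:2]/q[2]
E
python3 - <<'E'
import cv2
a=cv2.imread('pics/a_top.png')[170:270,310:460];cv2.imwrite('pics/b.png',cv2.resize(a,None,fx=5,fy=5,interpolation=cv2.INTER_CUBIC))
a=cv2.imread('pics/a_scene.png')[160:260,270:390];cv2.imwrite('pics/c.png',cv2.resize(a,None,fx=5,fy=5,interpolation=cv2.INTER_CUBIC))
E
```

```text
(no output)
```

View pics/b.png

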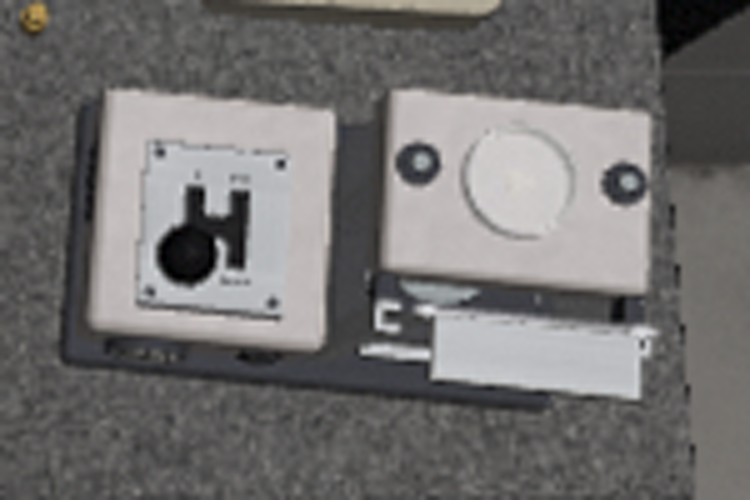

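View pics/c.png

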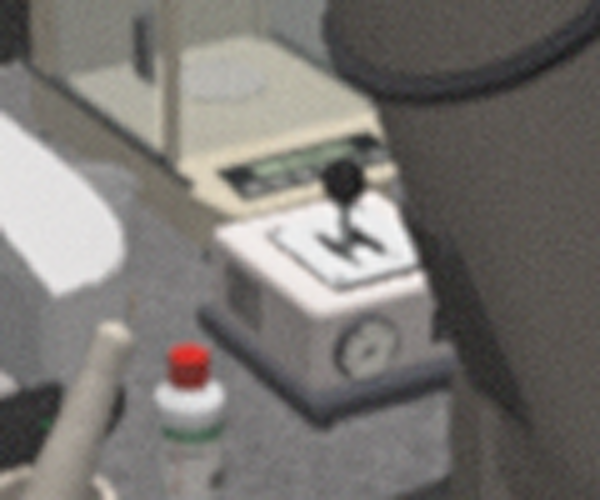

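```bash
python3 - <<'E'
from h import *
f=lambda x,y,z: ray('top',(x+.5)/5-.5+310,(y+.5)/5-.5+170,z)
P=[f(*p,.1) for p in((147,140),(290,155),(280,318),(137,300))]
print(np.round(P,4)); c=np.mean(P,0);print('gate',c)
for a,b in((0,1),(1,2),(2,3),(3,0)):
    d=P[b]-P[a];print(np.linalg.norm(d),np.degrees(np.arctan2(d[1],d[0])))
t=[f(*p,.193) for p in((385,90),(650,112),(645,293),(380,270))]
print(np.round(t,4))
for a,b in((0,1),(1,2),(2,3),(3,0)):
    d=t[b]-t[a];print(np.linalg.norm(d),np.degrees(np.arctan2(d[1],d[0])))
L=[(435,312),(645,330),(640,398),(431,378)]
for z in(.171,.2,.22,.24,.256):
    l=[f(*p,z) for p in L];print(z,np.mean(l,0).round(4),np.linalg.norm(l[1]-l[0]),np.linalg.norm(l[2]-l[1]))
print('knob',f(187,255,.17))
print('bottle',ray('top',288,241,.1), 'dish', f(518,182,.207))
E
```

```text
[[ 0.5788 -0.1749  0.1   ]
 [ 0.5696 -0.2597  0.1   ]
 [ 0.4722 -0.2496  0.1   ]
 [ 0.4828 -0.1663  0.1   ]]
gate [ 0.5258397  -0.21262218  0.1       ]
0.0852465645746482 -96.19091086535688
0.09796361305355737 174.07748444417547
0.08401579967445502 82.70750028122374
0.09636240871915172 -5.1769751020271295
[[ 0.5863 -0.2919  0.193 ]
 [ 0.5738 -0.4363  0.193 ]
 [ 0.4739 -0.4257  0.193 ]
 [ 0.4865 -0.2839  0.193 ]]
0.14493131296288947 -94.94825952481649
0.10043130038886969 173.9329748599928
0.14232900468397908 84.92417284710642
0.10009732076714042 -4.580919023309614
0.171 [ 0.4432 -0.3736  0.171 ] 0.11472582637225504 0.03753076954300476
0.2 [ 0.4402 -0.3633  0.2   ] 0.11154631854882416 0.036490643015659685
0.22 [ 0.4381 -0.3562  0.22  ] 0.10935355453266506 0.035773314376111386
0.24 [ 0.436  -0.3491  0.24  ] 0.10716079051650577 0.035055985736563114
0.256 [ 0.4343 -0.3434  0.256 ] 0.10540657930357843 0.03448212282492448
knob [ 0.49841594 -0.18424193  0.17      ]
bottle [ 0.44946434 -0.02254112  0.1       ] dish [ 0.53204099 -0.35656963  0.207     ]
```

```bash
python3 -m jog '[[[0,-1.3,0],-0.8],[[0,-2.6,0],-1.48],[[0,-2.6,0],-1.48],[[0,-2.6,0],-1.48]]' 0
```

```text
clock: 0.65
eef_pos: [0.1674, 0.6534, 0.3303]
eef_rot: [0.524, 0.475, -0.476, -0.523]
force: [-0.2, -0.2, -0.7]
finger_gap: 0.0574
```

```bash
python3 - <<'E'
import cv2
from h import *
# balance chamber from two views: front-left-top etc; just view
a=cv2.imread('pics/a_scene.png')[90:240,250:420];cv2.imwrite('pics/d.png',cv2.resize(a,None,fx=4,fy=4,interpolation=cv2.INTER_CUBIC))
E
```

```text
(no output)
```

View pics/d.png

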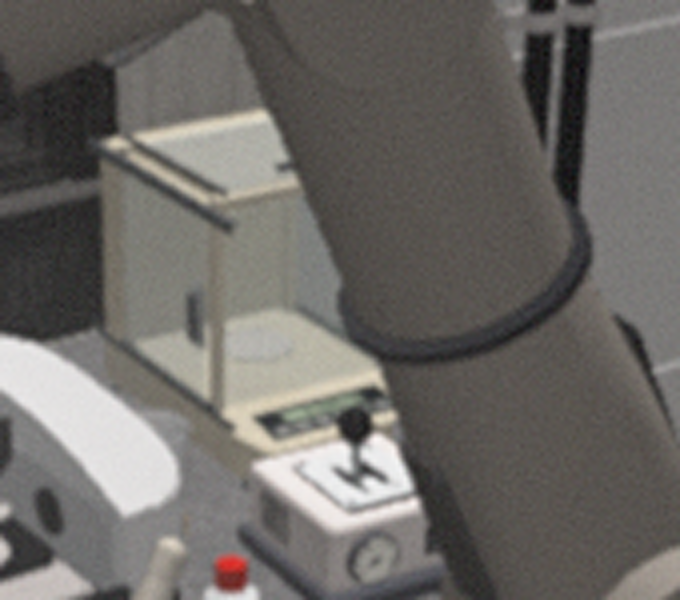

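```bash
python3 - <<'E'
from h import *
for z in(.2,.25,.3,.35): print(z,ray('scene',304,145,z).round(3),proj('top',ray('scene',304,145,z)).round(0))
E
python3 -m jog '[[[-1.5,0,-1.2],0],[[-2.9,0,-2.3],0],[[-4.4,0,-3.5],0],[[-5.9,0,-4.66],0],[[-7.2,0,-5.5],0],[[-8.6,0,-6.3],0],[[-10,0,-7.1],0],[[-11.5,0,-7.9],0],[[-13.05,0,-8.6],0],[[-13.05,0,-8.6],0]]'
```

```text
0.2 [ 0.906 -0.322  0.2  ] [392.  79.]
0.25 [ 0.797 -0.247  0.25 ] [372. 107.]
0.3 [ 0.688 -0.173  0.3  ] [349. 138.]
0.35 [ 0.58  -0.098  0.35 ] [322. 174.]
clock: 1.9
eef_pos: [0.4585, 0.1009, 0.3299]
eef_rot: [0.524, 0.474, -0.476, -0.523]
force: [1.2, 0.2, 0.4]
finger_gap: 0.0004
```

```bash

python3 -m jog '[[[-1.3,0,-0.2],0],[[-2.6,0,-0.3],0],[[-4,0,-0.4],0],[[-5.4,0,-0.5],0],[[-6.8,0,-0.54],0],[[-8.2,0,-0.54],0],[[-9.6,0,-0.54],0],[[-10.6,0,-0.54],0],[[-11.32,0,-0.54],0],[[-11.32,0,-0.54],0]]'
python3 - <<'E'
from h import *
s=state();print(s['eef_pos'],s['joints'].round(2),R.from_quat(s['eef_rot']).as_matrix().round(3))
np.save('wT.npy',camera_info('wrist')['T'])
cv2.imwrite('pics/e_w.png',grab_frame('wrist')[:,:,::-1]);cv2.imwrite('pics/e_t.png',grab_frame('top')[:,:,::-1])
E
```

```text
clock: 3.15
eef_pos: [0.4349, -0.3535, 0.3297]
eef_rot: [-0.524, -0.472, 0.476, 0.525]
force: [0.0, 0.4, -0.5]
finger_gap: 0.0006
[ 0.43488508 -0.3535036   0.32971682] [-0.26  0.23  0.99  1.77 -0.2   1.25  2.25] [[ 0.101 -0.005 -0.995]
 [ 0.995 -0.003  0.101]
 [-0.004 -1.     0.004]]
```

View pics/e_w.png

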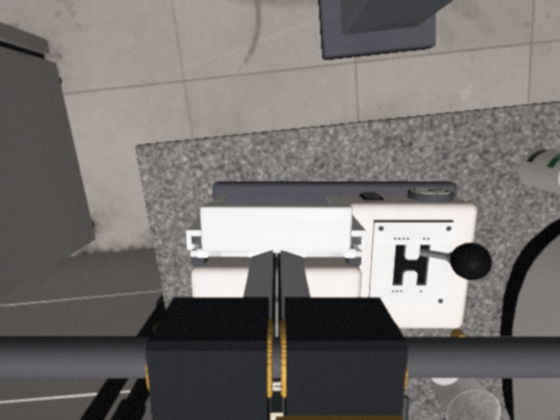

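View pics/e_t.png

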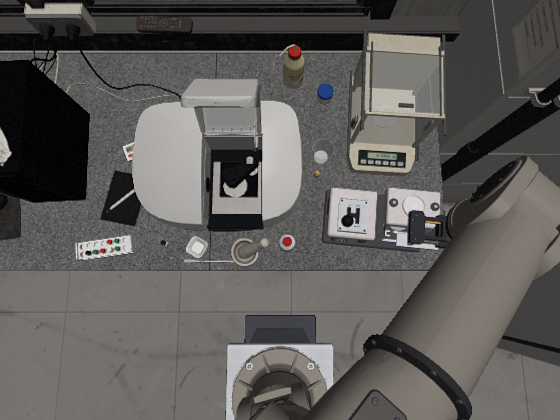

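```bash
python3 - <<'E'
from h import *
i=camera_info('wrist')
for z in(.2,.232,.25):
    P=[ray('wrist',*p,z,i) for p in((202,207),(351,206),(352,253),(203,256))]
    print(z,np.mean(P,0).round(4),np.linalg.norm(P[1]-P[0]),np.linalg.norm(P[2]-P[1]),np.linalg.norm(P[2]-P[3]))
s=state();p=s['eef_pos']+R.from_quat(s['eef_rot']).as_matrix()@[0,.022,0]
print(p,proj('wrist',p,i))
E
```

```text
0.2 [ 0.4459 -0.3514  0.2   ] 0.1162830106074461 0.03873165987827843 0.12009669961731494
0.232 [ 0.4369 -0.3505  0.232 ] 0.10330621832811492 0.03440933710517049 0.10669431249106233
0.25 [ 0.4318 -0.35    0.25  ] 0.09600677267099103 0.03197803054529716 0.09915546973254523
[ 0.43579882 -0.35144338  0.30801085] [274.60034264 269.92806322]
```

```bash

python3 -m jog '[[[0,0.6,0],0],[[0,1.2,0],0],[[0,1.6,0],0],[[0,1.7,0],0],[[0,1.85,0],0],[[0,2.0,0],0],[[0,2.15,0],0]]'
python3 -m jog '[[[0,0.12,0],0],[[0,0.24,0],0],[[0,0.36,0],0],[[0,0.48,0],0]]'
```

```text
clock: 4.12
eef_pos: [0.4359, -0.3516, 0.2441]
eef_rot: [-0.524, -0.474, 0.476, 0.524]
force: [1.4, 0.6, 2.7]
finger_gap: 0.0005
clock: 4.62
eef_pos: [0.436, -0.3516, 0.2246]
eef_rot: [-0.524, -0.474, 0.476, 0.524]
force: [0.3, 1.1, 3.5]
finger_gap: 0.0005
```

Contact, force about 3 N as expected, so I continue down.

```bash

python3 -m jog '[[[0,0.12,0],0],[[0,0.24,0],0],[[0,0.36,0],0],[[0,0.48,0],0],[[0,0.58,0],0],[[0,0.65,0],0]]'
python3 -m jog '[[[0,0.05,0],0],[[0,0.1,0],0]]'
```

```text
clock: 5.38
eef_pos: [0.4359, -0.3517, 0.1983]
eef_rot: [-0.524, -0.474, 0.476, 0.524]
force: [0.9, 0.3, 2.4]
finger_gap: 0.0004
clock: 5.62
eef_pos: [0.4359, -0.3517, 0.1942]
eef_rot: [-0.524, -0.474, 0.476, 0.524]
force: [1.6, 3.1, 2.4]
finger_gap: 0.0001
```

```bash

python3 -m jog '[[[0,0.03,0],0],[[0,0.05,0],0]]'
python3 -m jog '[[[0,0.03,0],0],[[0,0.05,0],0]]'
```

```text
clock: 5.88
eef_pos: [0.436, -0.3518, 0.1931]
eef_rot: [-0.524, -0.474, 0.476, 0.524]
force: [-5.5, 8.8, 29.6]
finger_gap: 0.0007
clock: 6.12
eef_pos: [0.4361, -0.3519, 0.1928]
eef_rot: [-0.524, -0.475, 0.475, 0.524]
force: [-12.1, 14.3, 53.0]
finger_gap: 0.0005
```

```bash

python3 -m jog '[[[0,0,0],0],[[0,0,0],0],[[0,0,0],0]]'
python3 -m jog '[[[0,-0.3,0],0],[[0,-0.9,0],0],[[0,-1.6,0],0],[[0,-1.6,0],0]]'
python3 - <<'E'
from h import *
s=state();print(s['eef_pos'])
i=camera_info('wrist');im=grab_frame('wrist')[:,:,::-1];cv2.imwrite('pics/f_w.png',im)
im=grab_frame('top')[:,:,::-1];cv2.imwrite('pics/f_t.png',cv2.resize(im[150:270,300:460],None,fx=4.8,fy=4.8,interpolation=cv2.INTER_CUBIC))
np.savez('f.npz',T=i['T'],mtx=i['mtx'])
E
```

```text
clock: 6.5
eef_pos: [0.436, -0.3522, 0.1932]
eef_rot: [-0.524, -0.475, 0.475, 0.524]
force: [-2.6, 2.9, 12.1]
finger_gap: 0.0002
clock: 7.0
eef_pos: [0.4366, -0.3529, 0.2592]
eef_rot: [0.525, 0.475, -0.475, -0.523]
force: [-0.9, 0.3, 0.2]
finger_gap: 0.0009
[ 0.43658614 -0.35292665  0.25916209]
```

View pics/f_w.png

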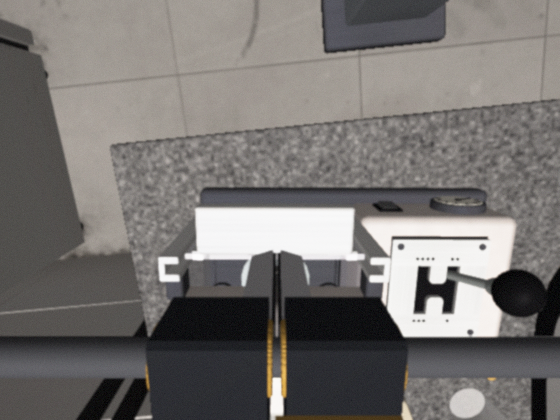

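View pics/f_t.png

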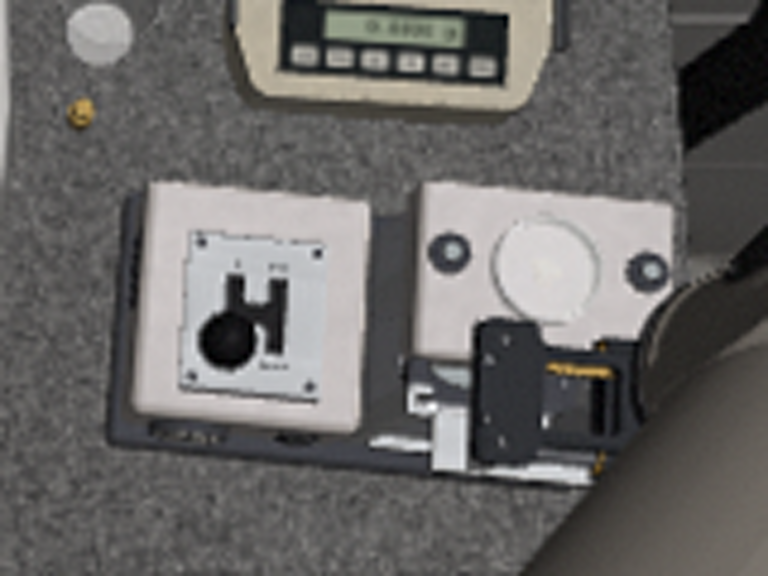

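```bash
cat >> h.py <<'E'
def tri(obs):
    A=np.zeros((3,3));b=np.zeros(3)
    for c,(u,v) in obs:
        d=c['T'][:3,:3]@np.linalg.solve(c['mtx'],[u,v,1]);d/=np.linalg.norm(d)
        M=np.eye(3)-np.outer(d,d);A+=M;b+=M@c['T'][:3,3]
    return np.linalg.solve(A,b)
yaw=-0.096
def press(p,g):  # press-frame offset from gate
    d=np.asarray(p)-g;c,s=np.cos(yaw),np.sin(yaw);return np.array([c*d[0]+s*d[1],-s*d[0]+c*d[1],d[2]])
E
python3 - <<'E'
from h import *
z=np.load('f.npz');w={'T':z['T'],'mtx':z['mtx']};t=camera_info('top')
k=tri([(w,(519,293)),(t,(347.2,220.6))]);g0=np.array([.5258,-.2126,.1])
print('knob',k,press(k,g0), proj('wrist',k,w),proj('top',k,t))
P=[ray('wrist',*p,.1,w) for p in((393,237),(487,238),(485,341),(388,339))]
print(np.round(P,4),np.mean(P,0))
print([np.linalg.norm(P[a]-P[a-1]) for a in range(4)])
g=[ray('wrist',*p,.1,w) for p in((437,291),)];print(g)
H=[ray('top',x/4.8+300,y/4.8+150,.1,t) for x,y in((254,315),)];print('H top',H)
s=proj('top',[*g0],t);print((s-[300,150])*4.8, proj('wrist',g0,w))
E
```

```text
knob [ 0.49841551 -0.18486501  0.16926774] [-0.02991687  0.02498242  0.06926774] [518.93992629 293.16654361] [347.18087561 220.64145666]
[[ 0.4712 -0.253   0.1   ]
 [ 0.4801 -0.1709  0.1   ]
 [ 0.5825 -0.1688  0.1   ]
 [ 0.5716 -0.2598  0.1   ]] [ 0.52635796 -0.21311451  0.1       ]
[np.float64(0.10058916166998343), np.float64(0.08249621430667546), np.float64(0.10241839660023003), np.float64(0.09170756882452422)]
[array([ 0.52662823, -0.21419844,  0.1       ])]
H top [array([ 0.52431918, -0.21439838,  0.1       ])]
[250.98712139 312.62774906] [438.77402278 290.00845711]
```

```bash

python3 -m jog '[[[1.2,0,0],0],[[2.5,0,0],0],[[3.6,0,0],0],[[4.32,0,0],0],[[4.32,0.8,0],0],[[4.32,1.6,0],0],[[4.32,2.17,0],0],[[4.32,2.17,0],0]]'
python3 - <<'E'
from h import *
s=state();g=np.array([.5255,-.214,.1]);print(s['eef_pos'],press(s['eef_pos'],g),s['joints'].round(2))
i=camera_info('wrist');im=grab_frame('wrist')[:,:,::-1];cv2.imwrite('pics/g_w.png',im)
im=grab_frame('top')[:,:,::-1];cv2.imwrite('pics/g_t.png',cv2.resize(im[150:270,300:460],None,fx=4.8,fy=4.8,interpolation=cv2.INTER_CUBIC))
np.savez('f.npz',T=i['T'],mtx=i['mtx'])
E
```

```text
clock: 8.1
eef_pos: [0.4514, -0.18, 0.1688]
eef_rot: [-0.523, -0.474, 0.476, 0.525]
force: [0.1, -0.4, 1.5]
finger_gap: 0.0006
[ 0.45142384 -0.18002986  0.16882016] [-0.0769912   0.02671333  0.06882016] [-0.52  0.26  0.9   2.11 -0.26  0.88  2.01]
```

View pics/g_w.png

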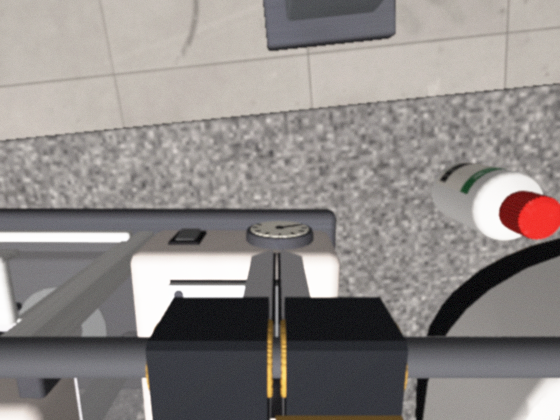

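View pics/g_t.png

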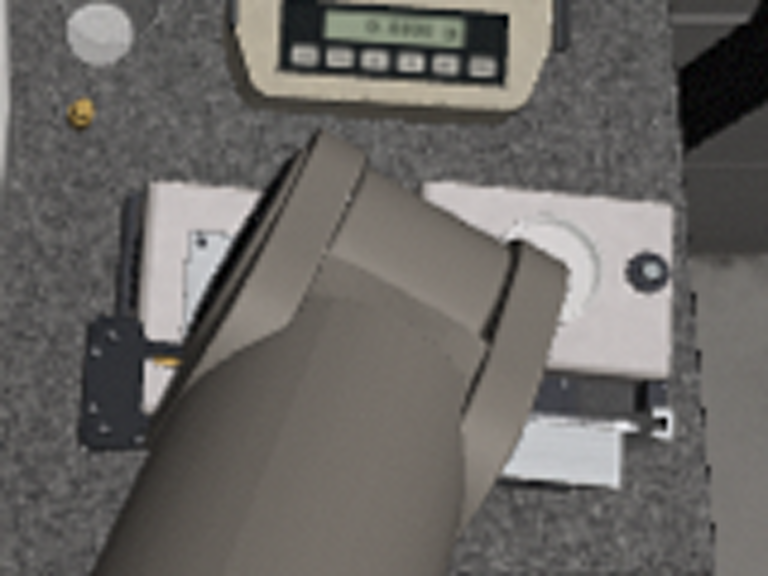

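```bash

python3 -m jog '[[[0,0,-0.25],0],[[0,0,-0.4],0],[[0,0,-0.52],0],[[0,0,-0.64],0],[[0,0,-0.76],0],[[0,0,-0.88],0],[[0,0,-1.0],0],[[0,0,-1.1],0],[[0,0,-1.1],0]]'
python3 - <<'E'
from h import *
s=state();g=np.array([.5255,-.214,.1]);print(s['eef_pos'],press(s['eef_pos'],g))
im=grab_frame('scene')[:,:,::-1];cv2.imwrite('pics/h_s.png',cv2.resize(im[150:250,270:390],None,fx=6,fy=6,interpolation=cv2.INTER_CUBIC))
E
```

```text
clock: 9.32
eef_pos: [0.4968, -0.1848, 0.1706]
eef_rot: [-0.524, -0.474, 0.475, 0.524]
force: [-0.6, -0.3, 0.3]
finger_gap: 0.0004
[ 0.49675855 -0.18480091  0.17055728] [-0.03140792  0.0263097   0.07055728]
```

View pics/h_s.png

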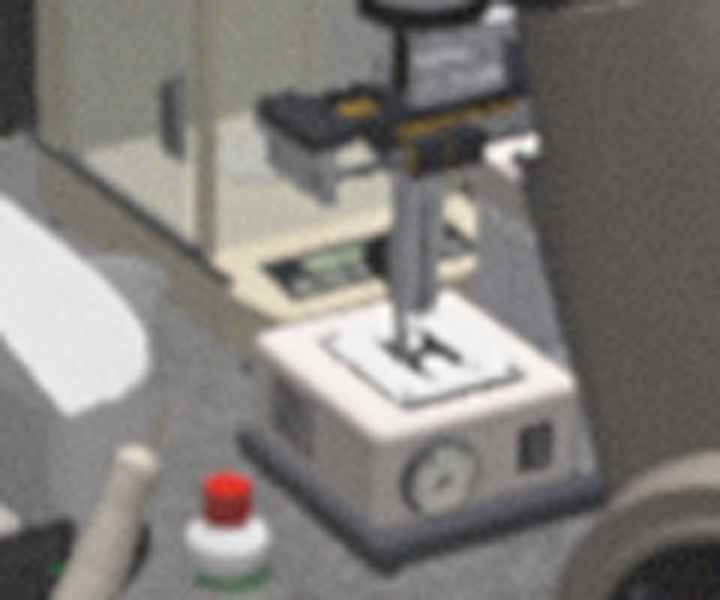

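```bash
python3 - <<'E'
from h import *
g=np.array([.5255,-.214,.1]);c,s=np.cos(yaw),np.sin(yaw)
W=lambda x,y,z:g+[c*x-s*y,s*x+c*y,z]
f=lambda p:((proj('scene',p)-[270,150]+.5)*6).round(0)
for a in(-18,-8,-3,0,5,18): print(a,f(W(a*1e-3,.013,0)),'knob',f(W(a*2.08e-3,.028,.071)))
print('gate',f(W(0,0,0)),[f(W(x,y,0)) for x,y in((.048,.043),(.048,-.043),(-.048,-.043),(-.048,.043))])
E
```

```text
-18 [418. 371.] knob [418. 281.]
-8 [409. 364.] knob [398. 267.]
-3 [404. 361.] knob [389. 260.]
0 [402. 358.] knob [383. 256.]
5 [397. 355.] knob [373. 250.]
18 [386. 346.] knob [349. 232.]
gate [420. 353.] [array([317., 338.]), array([437., 306.]), array([526., 370.]), array([402., 404.])]
```

```bash

python3 -m jog '[[[0,0,-0.08],0],[[0,0,-0.15],0],[[0,0,-0.15],0],[[0,0,-0.15],0]]'
python3 -c "
from h import *
print(press(state()['eef_pos'],np.array([.5255,-.214,.1])))"
python3 -m jog '[[[0,0,0.5],0],[[0,0,1.2],0],[[0,0,1.2],0]]'
python3 - <<'E'
from h import *
im=grab_frame('scene')[:,:,::-1];cv2.imwrite('pics/i_s.png',cv2.resize(im[150:250,270:390],None,fx=6,fy=6,interpolation=cv2.INTER_CUBIC))
E
```

```text
clock: 9.88
eef_pos: [0.5026, -0.1854, 0.1705]
eef_rot: [-0.524, -0.474, 0.475, 0.524]
force: [-0.6, -0.5, -0.4]
finger_gap: 0.0005
[-0.02555397  0.02628478  0.07054197]
clock: 10.25
eef_pos: [0.4535, -0.1805, 0.1706]
eef_rot: [-0.524, -0.475, 0.475, 0.524]
force: [0.4, 1.0, 0.5]
finger_gap: 0.0007
```

View pics/i_s.png

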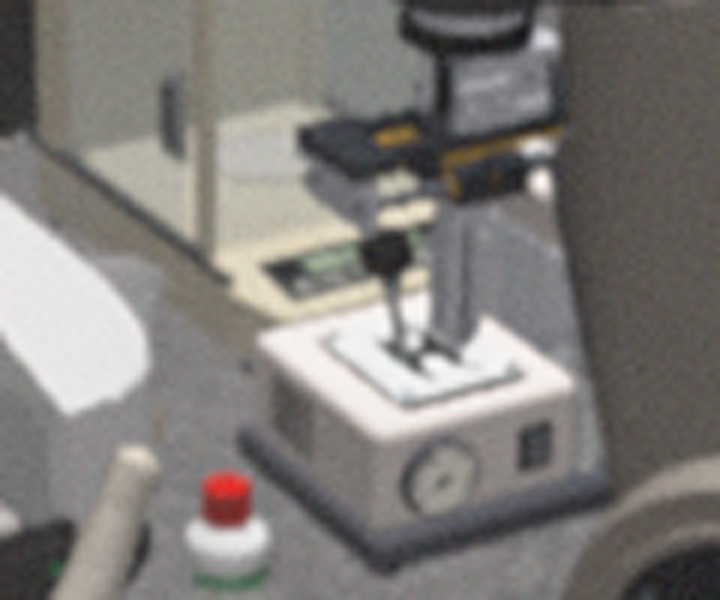

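```bash
python3 - <<'E'
from h import *
for z in(.05,.1,.15,.2,.25,.3):
    p=ray('scene',295,205,z); print(z,p.round(3),proj('top',p).round(0), 'right edge top', ray('top',301,165,z).round(3))
print(press(state()['eef_pos'],np.array([.5255,-.214,.1])))
E
```

```text
0.05 [ 0.72  -0.152  0.05 ] [328. 157.] right edge top [ 0.695 -0.066  0.05 ]
0.1 [ 0.639 -0.098  0.1  ] [313. 178.] right edge top [ 0.68  -0.063  0.1  ]
0.15 [ 0.558 -0.045  0.15 ] [296. 201.] right edge top [ 0.664 -0.06   0.15 ]
0.2 [0.477 0.009 0.2  ] [277. 227.] right edge top [ 0.649 -0.057  0.2  ]
0.25 [0.396 0.062 0.25 ] [255. 256.] right edge top [ 0.633 -0.055  0.25 ]
0.3 [0.314 0.116 0.3  ] [231. 290.] right edge top [ 0.618 -0.052  0.3  ]
[-0.07358097  0.0266847   0.07081016]
```

```bash

python3 -m jog '[[[0.7,0,0],0],[[1.25,0,0],0],[[1.25,0,0],0],[[1.25,0,-0.7],0],[[1.25,0,-1.4],0],[[1.25,0,-1.84],0],[[1.25,0,-1.84],0],[[1.25,0,-1.84],0]]'
python3 - <<'E'
from h import *
print(press(state()['eef_pos'],np.array([.5255,-.214,.1])))
i=camera_info('wrist');np.savez('j.npz',T=i['T'],mtx=i['mtx']);cv2.imwrite('pics/j_w.png',grab_frame('wrist')[:,:,::-1])
im=grab_frame('top')[:,:,::-1];cv2.imwrite('pics/j_t.png',cv2.resize(im[150:270,300:460],None,fx=4.8,fy=4.8,interpolation=cv2.INTER_CUBIC))
im=grab_frame('scene')[:,:,::-1];cv2.imwrite('pics/j_s.png',cv2.resize(im[150:250,270:390],None,fx=6,fy=6,interpolation=cv2.INTER_CUBIC))
E
```

```text
clock: 11.3
eef_pos: [0.5323, -0.1385, 0.1706]
eef_rot: [-0.524, -0.474, 0.475, 0.524]
force: [0.0, 0.5, -0.1]
finger_gap: 0.0007
[-0.00044986  0.07577882  0.07064473]
```

View pics/j_w.png

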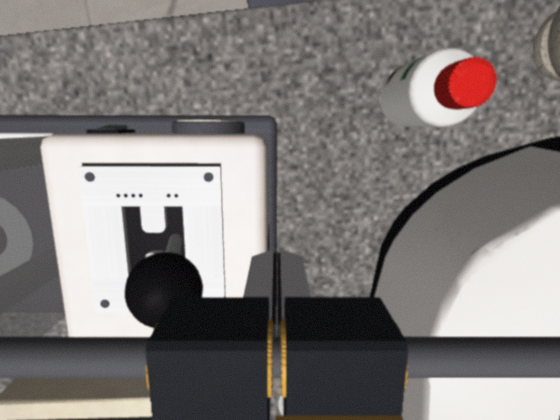

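View pics/j_t.png

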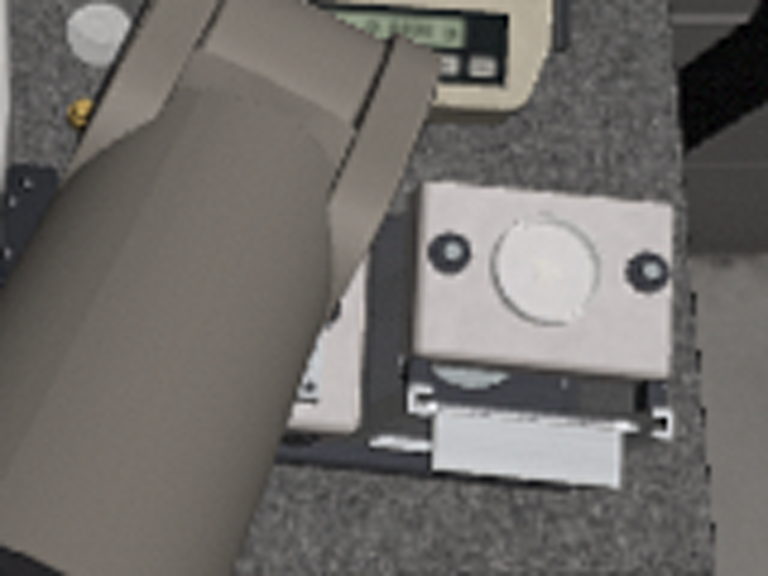

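View pics/j_s.png

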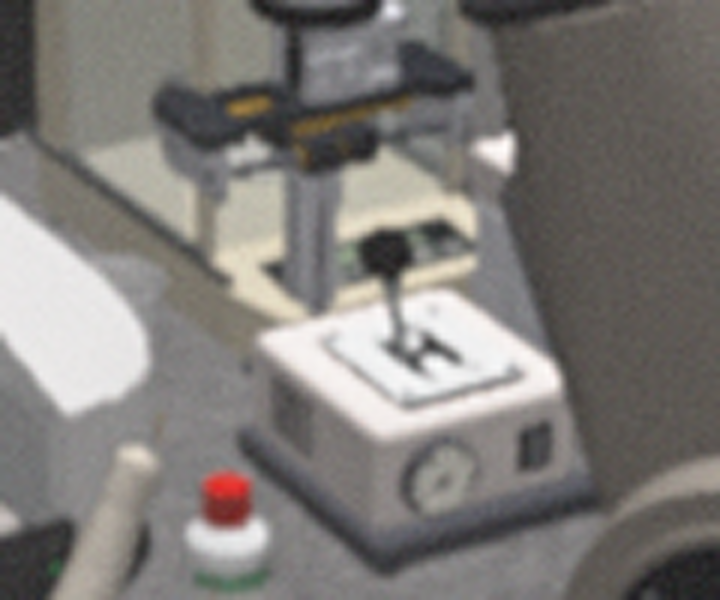

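```bash
python3 - <<'E'
from h import *
z=np.load('j.npz');w={'T':z['T'],'mtx':z['mtx']};g=np.array([.5255,-.214,.1])
im=cv2.imread('pics/j_w.png');m=(im.max(2)<45).astype(np.uint8);m[:250]=0;m[298:]=0;m[:,:115]=0;m[:,215:]=0
c=max(cv2.findContours(m,0,1)[0],key=cv2.contourArea).reshape(-1,2)
(cx,cy),r=cv2.minEnclosingCircle(c);print(cx,cy,r)
sc=camera_info('scene');obs=(387/6+270-.5,252/6+150-.5)
print('tri',press(tri([(w,(163,290)),(sc,obs)]),g))
print(press(ray('wrist',163,290,.172,w),g))
# H tongues: near tongue end ~ (153,232)
for p in((153,232),(153,253),(83,163),(220,164),(124,207),(184,207)): print(p,press(ray('wrist',*p,.1,w),g))
for fore in(-.06,0,.06): 
  print(fore,proj('wrist',g+R.from_euler('z',yaw).apply([.14*fore,.028,.071]),w))
E
```

```text
163.0 277.0434875488281 42.03892135620117
tri [-0.00148418  0.02645177  0.07409116]
[-0.00041982  0.02592636  0.072     ]
(153, 232) [-0.00661187 -0.00102771  0.        ]
(153, 253) [ 0.00734019 -0.00219156  0.        ]
(83, 163) [-0.04990924 -0.03954185  0.        ]
(220, 164) [-0.04906404  0.0428476   0.        ]
(124, 207) [-0.02276427 -0.01764261  0.        ]
(184, 207) [-0.02265667  0.01950908  0.        ]
-0.06 [166.93894734 272.46734373]
0 [168.32456164 289.89741707]
0.06 [169.6769293  306.90927057]
```

```bash

python3 -m jog '[[[-0.25,0,0],0],[[-0.4,0,0],0],[[-0.53,0,0],0],[[-0.66,0,0],0],[[-0.8,0,0],0],[[-0.93,0,0],0],[[-1.06,0,0],0],[[-1.2,0,0],0]]'
python3 - <<'E'
from h import *
print(press(state()['eef_pos'],np.array([.5255,-.214,.1])))
i=camera_info('wrist');cv2.imwrite('pics/k_w.png',grab_frame('wrist')[:,:,::-1])
E
```

```text
clock: 12.45
eef_pos: [0.5277, -0.186, 0.1709]
eef_rot: [-0.524, -0.475, 0.475, 0.524]
force: [1.6, 1.0, 0.5]
finger_gap: 0.0004
[-0.00048408  0.0280816   0.07086875]
```

View pics/k_w.png

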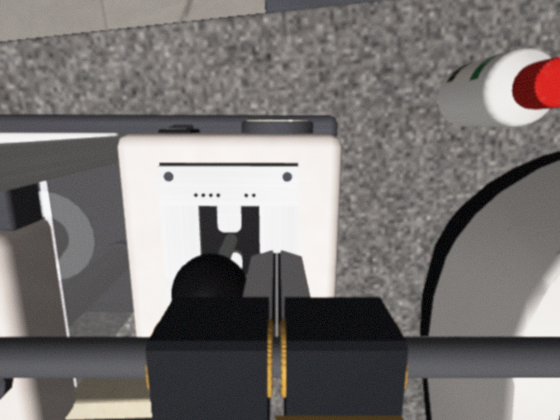

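```bash

python3 -m jog '[[[-0.12,0,0],0],[[-0.24,0,0],0],[[-0.36,0,0],0],[[-0.48,0,0],0],[[-0.56,0,0],0],[[-0.56,0,0],0]]'
python3 - <<'E'
from h import *
print(press(state()['eef_pos'],np.array([.5255,-.214,.1])))
i=camera_info('wrist');np.savez('l.npz',T=i['T'],mtx=i['mtx']);cv2.imwrite('pics/l_w.png',grab_frame('wrist')[:,:,::-1])
E
```

```text
clock: 13.25
eef_pos: [0.5252, -0.2094, 0.1709]
eef_rot: [0.524, 0.475, -0.474, -0.524]
force: [-0.5, -0.4, 1.2]
finger_gap: 0.0007
[-0.00072704  0.00454914  0.07093062]
```

View pics/l_w.png

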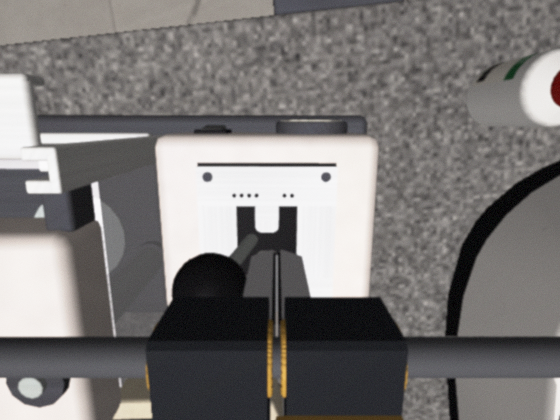

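Knob at (209,290), now right of the gate centre; a few mm remain to the stop.

```bash

python3 -m jog '[[[-0.04,0,0],0],[[-0.08,0,0],0]]'
python3 -m jog '[[[-0.03,0,0],0],[[-0.05,0,0],0]]'
python3 - <<'E'
from h import *
g=np.array([.5255,-.214,.1]);z=np.load('l.npz');w={'T':z['T'],'mtx':z['mtx']}
print(press(state()['eef_pos'],g),press(ray('wrist',209,290,.172,w),g))
E
```

```text
clock: 13.55
eef_pos: [0.5249, -0.2123, 0.1709]
eef_rot: [-0.524, -0.475, 0.475, 0.524]
force: [-0.1, 1.2, -1.8]
finger_gap: 0.0005
clock: 13.8
eef_pos: [0.5247, -0.2143, 0.1708]
eef_rot: [-0.524, -0.475, 0.475, 0.524]
force: [0.2, 2.5, -1.1]
finger_gap: 0.0005
[-0.00076617 -0.00039278  0.07083103] [-0.00054943 -0.02479419  0.072     ]
```

```bash

python3 -m jog '[[[-0.03,0,0],0],[[-0.04,0,0],0]]'
python3 -m jog '[[[0.3,0,0],0],[[1.0,0,0],0],[[1.2,0,0],0],[[1.2,0,0],0]]'
python3 - <<'E'
from h import *
g=np.array([.5255,-.214,.1])
print(press(state()['eef_pos'],g))
i=camera_info('wrist');np.savez('m.npz',T=i['T'],mtx=i['mtx']);cv2.imwrite('pics/m_w.png',grab_frame('wrist')[:,:,::-1])
E
```

```text
clock: 14.05
eef_pos: [0.5248, -0.2147, 0.1707]
eef_rot: [-0.523, -0.475, 0.474, 0.525]
force: [0.3, 8.9, 0.6]
finger_gap: 0.0005
clock: 14.55
eef_pos: [0.5296, -0.1665, 0.1709]
eef_rot: [-0.523, -0.476, 0.475, 0.524]
force: [-0.2, -0.5, -0.4]
finger_gap: 0.0009
[-0.00043429  0.04763772  0.07090139]
```

View pics/m_w.png

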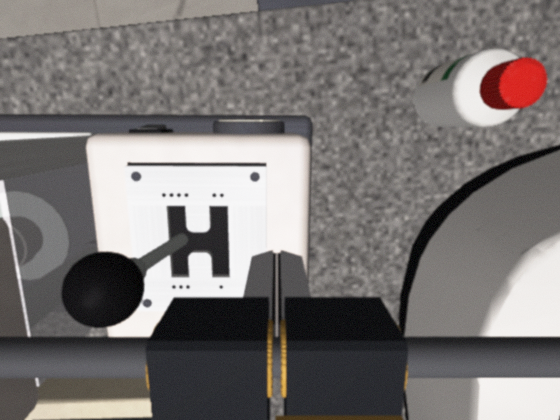

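```bash

python3 -m jog '[[[0,0,0.7],0],[[0,0,1.4],0],[[0,0,1.8],0],[[0,0,1.8],0],[[-0.7,0,1.8],0],[[-1.4,0,1.8],0],[[-1.9,0,1.8],0],[[-1.9,0,1.8],0],[[-1.9,0,1.8],0]]'
python3 - <<'E'
from h import *
g=np.array([.5255,-.214,.1])
print(press(state()['eef_pos'],g))
im=grab_frame('scene')[:,:,::-1];cv2.imwrite('pics/n_s.png',cv2.resize(im[150:250,270:390],None,fx=6,fy=6,interpolation=cv2.INTER_CUBIC))
E
```

```text
clock: 15.72
eef_pos: [0.451, -0.2355, 0.1708]
eef_rot: [-0.523, -0.475, 0.475, 0.524]
force: [0.7, 0.5, -0.6]
finger_gap: 0.0005
[-0.07210863 -0.02850616  0.07075386]
```

View pics/n_s.png

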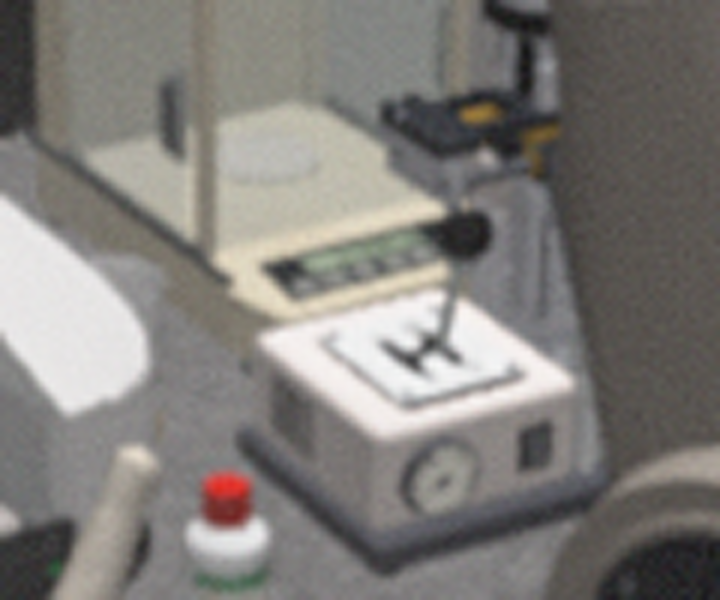

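```bash

python3 -m jog '[[[0,0,-0.5],0],[[0,0,-0.9],0],[[0,0,-1.1],0],[[0,0,-1.22],0],[[0,0,-1.34],0],[[0,0,-1.46],0],[[0,0,-1.58],0],[[0,0,-1.7],0],[[0,0,-1.82],0],[[0,0,-1.9],0]]'
python3 -m jog '[[[0,0,-0.06],0],[[0,0,-0.12],0]]'
python3 -m jog '[[[0,0,-0.04],0],[[0,0,-0.06],0]]'
python3 - <<'E'
from h import *
g=np.array([.5255,-.214,.1])
print(press(state()['eef_pos'],g))
E
```

```text
clock: 17.02
eef_pos: [0.5268, -0.2425, 0.1706]
eef_rot: [-0.523, -0.475, 0.475, 0.524]
force: [-0.7, -0.0, -0.7]
finger_gap: 0.0002
clock: 17.27
eef_pos: [0.5317, -0.2429, 0.1705]
eef_rot: [-0.523, -0.475, 0.475, 0.524]
force: [-1.6, 0.4, -1.1]
finger_gap: 0.0006
clock: 17.52
eef_pos: [0.5341, -0.2431, 0.1705]
eef_rot: [-0.523, -0.475, 0.475, 0.524]
force: [-1.7, 0.6, -1.0]
finger_gap: 0.0004
[ 0.01138035 -0.02814172  0.07050203]
```

```bash

python3 -m jog '[[[0,0,-0.03],0],[[0,0,-0.04],0]]'
python3 -m jog '[[[0,0,-0.02],0],[[0,0,-0.04],0]]'
```

```text
clock: 17.77
eef_pos: [0.5358, -0.2433, 0.1705]
eef_rot: [-0.523, -0.475, 0.475, 0.524]
force: [-1.0, -0.2, -0.9]
finger_gap: 0.0006
clock: 18.02
eef_pos: [0.537, -0.2434, 0.1703]
eef_rot: [-0.523, -0.475, 0.475, 0.525]
force: [-4.4, 0.4, -1.6]
finger_gap: 0.0002
```

```bash

python3 -m jog '[[[0,0,-0.02],0],[[0,0,-0.04],0]]'
python3 -m jog '[[[0,0,0],0],[[0,0,0],0]]'
```

```text
clock: 18.27
eef_pos: [0.5381, -0.2435, 0.1702]
eef_rot: [-0.523, -0.475, 0.475, 0.525]
force: [-7.2, 1.2, -0.2]
finger_gap: 0.0004
clock: 18.52
eef_pos: [0.5378, -0.2434, 0.1702]
eef_rot: [-0.522, -0.475, 0.475, 0.525]
force: [-4.3, 0.9, -0.4]
finger_gap: 0.0001
```

```bash

python3 -m jog '[[[0,0,-0.03],0],[[0,0,-0.05],0],[[0,0,-0.05],0]]'
python3 -m jog '[[[0,0,0],0],[[0,0,0.5],0],[[0,0,1.3],0],[[0,-0.8,2.0],0],[[0,-1.8,2.0],0],[[0,-2.2,2.0],0],[[0,-2.2,2.0],0]]'
python3 - <<'E'
from h import *
g=np.array([.5255,-.214,.1])
print(press(state()['eef_pos'],g))
i=camera_info('wrist');np.savez('o.npz',T=i['T'],mtx=i['mtx']);cv2.imwrite('pics/o_w.png',grab_frame('wrist')[:,:,::-1])
im=grab_frame('scene')[:,:,::-1];cv2.imwrite('pics/o_s.png',cv2.resize(im[150:250,270:390],None,fx=6,fy=6,interpolation=cv2.INTER_CUBIC))
E
```

```text
clock: 18.9
eef_pos: [0.539, -0.2436, 0.1699]
eef_rot: [-0.522, -0.475, 0.475, 0.526]
force: [-8.1, 1.2, 2.2]
finger_gap: 0.0005
clock: 19.77
eef_pos: [0.4608, -0.236, 0.259]
eef_rot: [-0.522, -0.476, 0.475, 0.525]
force: [0.6, 0.2, -0.3]
finger_gap: 0.0004
[-0.06232545 -0.0280685   0.15897171]
```

View pics/o_s.png

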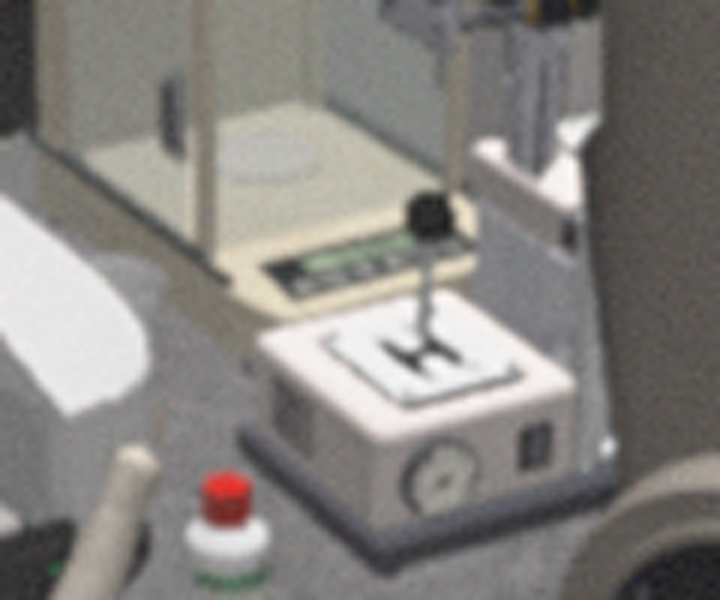

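View pics/o_w.png

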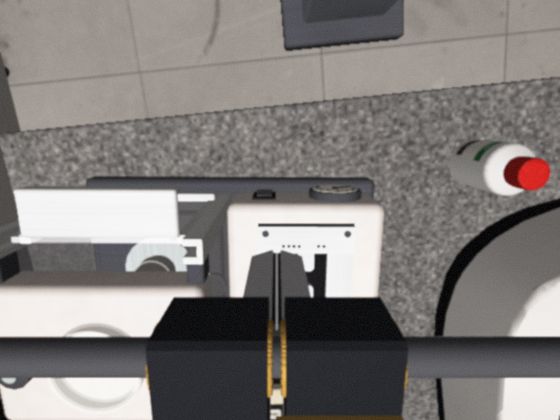

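```bash

python3 -m jog '[[[0,-1,0],0],[[0,-1.8,0.2],0],[[-1.4,-1.8,0.2],0],[[-2.8,-1.8,0.2],0],[[-3.8,-1.8,0.2],0],[[-3.8,-1.8,0.2],0]]'
python3 - <<'E'
from h import *
g=np.array([.5255,-.214,.1])
i=camera_info('wrist');np.savez('p.npz',T=i['T'],mtx=i['mtx']);cv2.imwrite('pics/p_w.png',grab_frame('wrist')[:,:,::-1])
im=grab_frame('top')[:,:,::-1];cv2.imwrite('pics/p_t.png',cv2.resize(im[150:270,300:460],None,fx=4.8,fy=4.8,interpolation=cv2.INTER_CUBIC))
E
```

```text
clock: 20.62
eef_pos: [0.4356, -0.3894, 0.3273]
eef_rot: [-0.522, -0.472, 0.476, 0.527]
force: [0.1, -0.3, -0.2]
finger_gap: 0.0006
```

View pics/p_t.png

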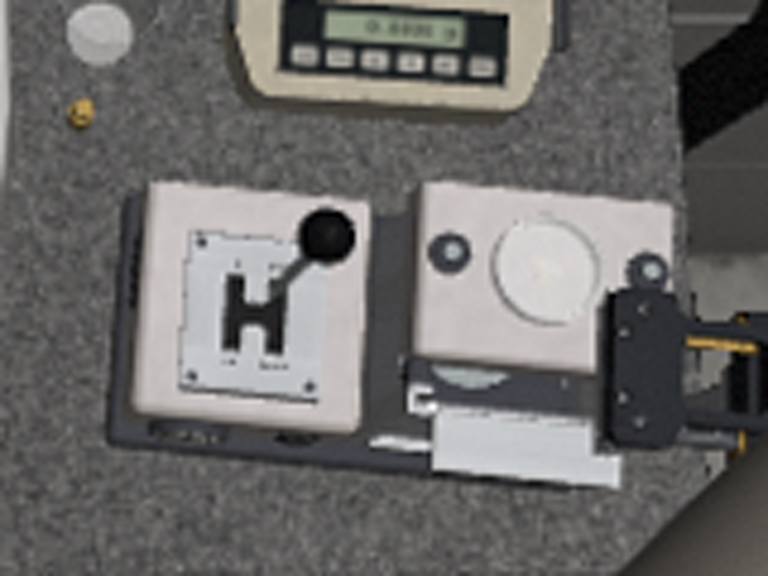

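View pics/p_w.png

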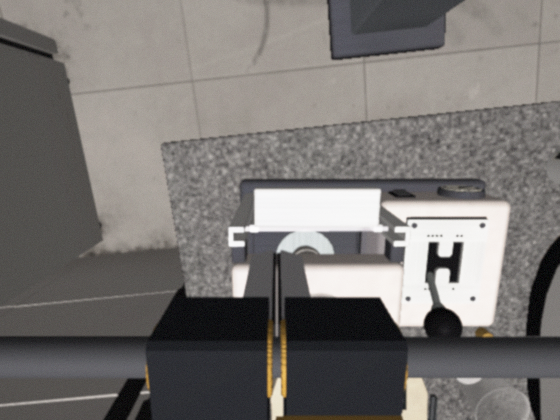

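```bash
python3 - <<'E'
from h import *
g=np.array([.5255,-.214,.1]);t=camera_info('top');z=np.load('p.npz');w={'T':z['T'],'mtx':z['mtx']}
k=(327/4.8+300-.4,237/4.8+150-.4)
q=tri([(t,k),(w,(443,325))]);o=press(q,g);print(q,o)
o2=press(ray('top',*k,.167),g);print(o2,'fore',np.arcsin(o2[0]/.14),'across',np.arcsin(-o2[1]/.14), 'fore min',o2[0]/.14)
P=[ray('top',x/4.8+300-.4,y/4.8+150-.4,.171) for x,y in((437,403),(437,470))];
print('lip left edge',P, 'expected', g+R.from_euler('z',yaw).apply([-.0755,-.093,.071]))
E
```

```text
[ 0.55997564 -0.244715    0.16718873] [ 0.03726101 -0.02726899  0.06718873]
[ 0.03733755 -0.02732459  0.067     ] fore 0.269964070760402 across 0.19643652043437493 fore min 0.26669680896122233
lip left edge [array([ 0.46226991, -0.302356  ,  0.171     ]), array([ 0.42411296, -0.30025252,  0.171     ])] expected [ 0.44143334 -0.29933491  0.171     ]
```

```bash
python3 -c "
from plant import *
print(state()['force']);print(hand_in())"
```

```text
[0.44288341 0.34558958 0.29761613]
the job is handed in; nothing more can be done
None
```

The press is set: the guard is down, the lever sits at the end of the third slot, and I handed the job in at about 20.6 s. The hand-in gave no verdict.

- **Guard:** I pushed it down by its lip with closed fingertips. It moved at about 3 N and met the stop with the fingertips 171 mm above the worktop. The wrist force read at most about 53 N on z (about 56 N in all). I withdrew before touching the lever.
- **Lever:** I pushed it from the near-left slot to the crossbar, across to the right stop, then forward to the end of the third slot. The highest wrist force I read was about 9 N.

**Last checks:** The top and wrist views together put the lever knob 37 mm forward and 27 mm right of the gate centre. That is a lean of about 0.27 rad forward and 0.196 rad to the right, both at the stops. The guard lip lies where it should with the guard down. The dish, bottle and brass weight look unmoved in the last pictures. The spatula, tweezers and vial were outside those pictures, and the arm never worked near them. The gripper stood clear with about zero force. No check failed or disagreed beyond 1 to 2 mm of calibration scatter.

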